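Raise the document camera to full height and hold it

ROBOT

A 6-joint arm with a two-finger parallel gripper is mounted at the origin on a cart in front of the work surface, level with it; the furniture and walls round the work are solid. World frame = base frame: x ahead of the robot, y to its left, z up, the work surface at z = 0. Lengths are in mm, angles in degrees, forces in N, time in s.
With the tool pointing down it reaches from about 300 to 850 mm from the base axis. Payload 4.2 kg.
Tool frame: the origin (TCP) lies midway between the tips of the shut fingers; the grasp point (between the pads) lies env.hold_point_z behind it (env.hold_point_z is the distance from the TCP to the grasp point, in mm); z points along the fingers, y is the line along which they close (so a half turn about z gives the same grasp; the last joint's range is limited). The gripper opens to 91 mm and grips with 3 to 60 N. Pads are 32 mm wide; open, the fingers measure 118 mm over their backs; the gripper's body (76 mm by 178 mm) begins 60 mm behind the grasp point.
Start: joints at [69.901, 18.312, 89.639, -0, 72.044, -1.146], TCP at [186.764, 543.844, 177.776] pointing down, gripper open.
Joint ranges: [-177.97, 177.97], [-48.28, 115.42], [12.27, 149.76], [-77.06, 257.06], [2.81, 150.46], [-146.56, 146.56]. Speed limits (degrees/s): [147.25, 147.25, 180, 180, 180, 180].

INTERFACE

Orientations are given as [roll, pitch, yaw] about the fixed x, y, z axes, in that order (R = Rz(yaw) Ry(pitch) Rx(roll)).
In Python, from workcell import env, viewer, spotter gives the robot as it stands.
- The arm moves only by the tool apply_moves, never from a script. Its arguments are lists of equal length, an entry for each row: "delta_pos": the shift along the world's x, y, z normalised to -1 to 1, where 1 is 120 mm, a list of three; "rot": the turn, a rotation vector about the world's x, y, z normalised to -1 to 1, where 1 is 1.5 rad, a list of three; "hand": the opening, from 0 (shut) to 1 (fully open). A call has 1 to 10 rows; each row is the pose to reach, as a shift and turn from the pose commanded when the call began; what a row does not reach only later rows make up. A row lasts 1/12 s, in which the tool goes at most 41.7 mm and 7.16 degrees, less where a joint would pass 70% of its speed; a pose out of reach is approached as far as the arm can. A call with a number of a shift or a turn outside -1 to 1 is refused whole. A call with a gripper value outside its range is refused whole. The fingers move at their own pace and stop on an object; "newtons" is the grip in N (left out, the last holds). Time passes only in rows, so rows that repeat a pose let the fingers close. It gives the time, the measured TCP pose, the force, the opening and the grip force at its end, in the units of the state.
- env.state(): the state, without advancing time (a new reading comes with each control period).
- viewer.grab_frame(name): name is "scene" or "top" or "wrist"; returns a dict with "pixels" (384x512x3 uint8, red, green, blue), "camera_matrix" (3x3 intrinsics, pixels), "k1" (the pictures are not rectified: a ray, as slopes to the right and down, at radius r is drawn at 1 + k1 r^2 times it, then the intrinsics apply), "R" (3x3) and "t" (3): a world point X has camera coordinates R X + t; the wrist camera has in their place "mount" (4x4, takes a point from camera to tool coordinates, whose origin is the TCP and whose axes are the flange's). Camera axes: x right, y down, z forward; pixel columns grow to the right and rows downward; lengths in mm; the calibration is good to about 2 mm. A picture is of the moment at which its call begins: read the wrist's pose just before it. There is no depth.
- env.job_done(): hands the job in; it is judged then, once.
Trained networks look in a picture, given as the dict that the camera call returned (one of the last four; its "shot" number tells which), for a name from the list of things; names that differ only in an ending like _2 or _b are one class to them, and where a whole thing is asked for, a point or a joint stands for the part that bears it (a point fixed in the world has none). Each returns a list of dicts, best first, with "score" (0 to 1); they miss things now and then, are a little off and sometimes report something else, mostly with a low value. They report only what shows in the picture. A call takes as long as a camera call.
- spotter.trace(picture, query): "mask" (384x512 bool, what is visible of it) and "box" ([centre column, centre row, width, height] in pixels, round what is visible of it).
- spotter.landmark_of(picture, query): "position" ([column, row] in pixels: a listed point, or the origin of a listed thing).
The state is a dict: "time_s": time; "qpos": joint angles; "qvel": joint speeds; "effort": joint torques, N m; "ee_pos": TCP position; "ee_rot": TCP orientation; "force": force on the tool from outside, world axes, zero at the start; "torque": the same for the moment, N m; "gripper_width": finger opening in mm; "gripper_force": force on a finger pad.
Only numpy, scipy, OpenCV 4.12 (cv2) and the standard library are available. Lean on these libraries where they do the work, as an engineer would, in place of code of your own. Each camera call takes 0.05 s, during which the arm holds its last target. There are 200 camera calls.

TASK

The document camera is too low to get the whole book into its picture. Take its grip so that you squeeze in the release button in the grip's side, draw the column up until the thin upper section meets its stop, then pull on, against the stiffer lower section, up to the second stop, so that the column is fully out. It sinks back when let go, so finish still holding it there, grip squeezed, while I do up the thumbscrew; leave the book and the other things on the desk where they are.

Things in the scene. Friction and masses are not known exactly. Their poses are not given: they have to be found in the camera images.
- camera_stand: Desk document camera on a heavy round dark base, 110 mm across, that does not shift. Origin: base underside centre, on the desk; z up along the column; the camera arm reaches out along +x. Aluminium outer tube 28 mm; black clamp collar 36 mm thick, 94 to 116 mm high, thumbscrew on its -x side out to 43 mm (loose, leave it); inside slide the steel lower (21 mm) and upper (14 mm) sections.
- squeeze_grip: Black upright grip on top of the upper section, axes as the stand's. Origin: column axis at its underside, 140 mm above the desk with both sections in. 32 mm along x, 34 mm along y, 67 mm tall, flat sides, nothing above it. Held from above with one finger on the button (-y side) and one on the +y side, closing the fingers squeezes the button in. Below it: grey lock housing 34 x 40 x 23 mm.
- grip_centre (a point): Point on the column axis at the middle of the grip and of its button, 34.5 mm above the grip's underside, 33 mm below its top: the place to grasp. Axes as the grip's.
- camera_lens (a point): Lens under the small white camera (36 x 70 x 18 mm) at the end of the arm, 210 mm out along +x from the column, 5 mm above the level of the grip's underside. The arm is a 10 mm bar that leaves the grip's +x side 13 mm above its underside; camera and arm stay below 30 mm above it.
- button_face (a point): Middle of the release button's outer face, 23 mm from the column axis on the grip's -y side: a grey pad 20 mm wide, 27 mm tall, 6 mm proud of the side, 1 mm proud when fully in.
- release_button (a joint): Travel of the release button, m: 0 out, 0.005 fully in. The spring takes 3 N to start and 7 N fully in. Out, a latch locks the upper section in the lower one; 4 mm in, it is free.
- upper_stage (a joint): Travel of the thin upper section out of the lower section, m: 0 in, 0.065 at its stop (the first stop). It slides easily: lifting takes about 3 to 4 N, the weight of grip, arm and camera, and it sinks back by itself when let go.
- lower_stage (a joint): Travel of the thicker lower section out of the outer tube, m: 0 in, 0.060 at its stop (the second stop). Stiff, 7 N of friction: it stays where it is left and follows only when the upper section is at its stop (about 11 to 12 N in all) or if the button is not squeezed. It may start up to 0.020 out.
- big_book: Thick paperback lying flat under and beside the camera, 198 x 285 x 34 mm, the long side along its y; origin at the centre of its underside. To be left alone. (Beyond the right edge of the desk stand a radiator and a stout wooden roof post: keep the arm clear of them.)
- pencil: Yellow pencil, 170 mm, right of the book; to be left alone.
- sharpener: Grey pencil sharpener, 15 x 25 x 13 mm, right of the book; to be left alone.
- eraser: Eraser, 19 x 38 x 12 mm, right of the book; to be left alone.
- glue_stick: Glue stick standing upright, 26 mm thick, 87 mm tall, left of the stand; to be left alone.
- usb_stick: USB stick, 52 x 18 x 9 mm, left of the stand; to be left alone.

How it is judged (in metres and radians):
On the way, in this order (a step that is already met when the one before it is completed fails the run):
1. the grip is held and its release button squeezed in, the camera still down (contact force between the fingers and squeeze_grip above 3 N and value of joint release_button above 0.004 m and value of joint upper_stage below 0.012 m and value of joint lower_stage below 0.03 m), for 0.1 s.
2. the upper section is drawn out to the first stop before the lower one follows, button squeezed (contact force between the fingers and squeeze_grip above 3 N and value of joint release_button above 0.0035 m and value of joint upper_stage above 0.061 m and value of joint lower_stage below 0.045 m), for 0.05 s.
At the end, for the whole second after the job is handed in: The fingers hold the grip, its button squeezed in at least 3.5 mm; both sections are out to within 4 mm of their stops (65 and 60 mm), the middle of the grip thus at least 289 mm above the desk, at rest; book and small things within 20 mm of where they lay (contact force between the fingers and squeeze_grip above 3 N and value of joint release_button above 0.0035 m and value of joint upper_stage above 0.061 m and value of joint lower_stage above 0.056 m and height (world z) of grip_centre above 0.289 m and linear speed of squeeze_grip below 0.01 m/s and not (contact force between squeeze_grip and big_book above 0.2 N) and distance of each of big_book, pencil, sharpener, eraser, glue_stick, usb_stick from where it was at the start of the episode below 0.02 m); the arm keeps its last pose, push and grip.
It fails at once if the book is pushed more than 20 mm (distance of big_book from where it was at the start of the episode above 0.02 m).
It fails at once if one of the small things on the desk is pushed more than 20 mm (distance of any of pencil, sharpener, eraser, glue_stick, usb_stick from where it was at the start of the episode above 0.02 m).
It also fails if it takes over 38 s, if anything falls off the work surface, if the arm or the gripper's body presses on something with over 40 N, if the wrist force passes 120 N, or if a joint passes its speed limit or range.

## Working session

There is one attempt and no reset: what is moved stays moved. The work goes in short steps, Python scripts to look and compute and a tool call to move; the robot and the scene stay as the last step left them, time stands still between calls to the robot, and variables do not carry over. Pictures are saved under pics/ and viewed, at most 10 in all, crops included, and the job is handed in when it is done.

Besides the shell and the picture viewer there is one more tool, called after ">>>" as name(argument=value, ...), one argument or row to a line, values as JSON. apply_moves: Moves the arm, as the interface text tells. Its arguments: {"type":"object","properties":{"delta_pos":{"type":"array"},"rot":{"type":"array"},"hand":{"type":"array"},"newtons":{"type":"number"}},"required":["delta_pos","rot","hand"]}

```bash
mkdir -p pics
cat > h.py <<'E'
import numpy as np, cv2
from workcell import env, viewer, spotter
from scipy.optimize import least_squares
def ray(f,p):
    K=np.array(f["camera_matrix"]);k=f["k1"]
    d=np.array([(p[0]-K[0,2])/K[0,0],(p[1]-K[1,2])/K[1,1]]);u=d.copy()
    for _ in range(20): u=d/(1+k*(u@u))
    R=np.array(f["R"]);t=np.array(f["t"])
    return -R.T@t, R.T@np.array([u[0],u[1],1.])
def tri(rs):
    A=0;b=0
    for o,d in rs:
        d=d/np.linalg.norm(d);P=np.eye(3)-np.outer(d,d);A=A+P;b=b+P@o
    x=np.linalg.solve(A,b)
    return x,[np.linalg.norm((np.eye(3)-np.outer(d,d)/(d@d))@(x-o)) for o,d in rs]
E
python3 - <<'E'
from h import *
s=env.state();print(s, env.hold_point_z)
F={n:viewer.grab_frame(n) for n in("scene","top")}
im=np.hstack([F[n]["pixels"] for n in F])
im=cv2.cvtColor(im,cv2.COLOR_RGB2BGR)
cv2.imwrite("pics/a.png",cv2.resize(im,(800,300),interpolation=cv2.INTER_AREA))
for q in["grip_centre","camera_stand","squeeze_grip","camera_lens","button_face"]:
    rs=[]
    for n in F:
        r=spotter.landmark_of(F[n],q)
        print(q,n,[(np.round(a["position"],1),round(a["score"],2)) for a in r[:2]])
        if r: rs.append(ray(F[n],r[0]["position"]))
    if len(rs)==2: print(tri(rs))
E
```

```text
{'time_s': 0.0, 'qpos': array([ 6.98993268e+01,  1.83529017e+01,  8.97078191e+01, -3.41581233e-03,
        7.20440125e+01, -1.14685850e+00]), 'qvel': array([-0.02241441,  0.06595303,  0.02567897,  0.03144317, -0.03590519,
       -0.01222931]), 'effort': array([ 4.45203914e-04, -4.12471569e+01, -2.31972420e+01,  7.29676802e-02,
        4.59592079e-02, -1.48120521e-04]), 'ee_pos': array([186.59066056, 543.26527666, 176.89813954]), 'ee_rot': array([-1.79895223e+02,  1.15061064e-03,  1.61047242e+02]), 'force': array([ 0.07103947,  0.18934402, -0.13031177]), 'torque': array([ 0.02586711,  0.00192562, -0.05294204]), 'gripper_force': 0.0, 'gripper_width': 91.35389495908879} 18.8
grip_centre scene [(array([214.4, 180.7]), 0.61)]
grip_centre top [(array([193. , 200.3]), 0.52)]
(array([538.46705143, 197.68783088, 191.07774082]), [np.float64(3.0755443181486166), np.float64(3.0755443181486304)])
camera_stand scene [(array([220.1, 218.9]), 0.95), (array([215.9, 189.5]), 0.41)]
camera_stand top [(array([205.8, 210. ]), 0.64), (array([286.6, 197. ]), 0.57)]
(array([543.72261711, 193.5385259 ,  -7.31497501]), [np.float64(8.519966762152466), np.float64(8.519966762152256)])
squeeze_grip scene [(array([215.9, 190. ]), 0.5)]
squeeze_grip top [(array([201. , 200.5]), 0.84)]
(array([542.85623174, 190.30386766, 145.48562666]), [np.float64(2.449282494349709), np.float64(2.4492824943495224)])
camera_lens scene [(array([271.9, 203.2]), 0.96)]
camera_lens top [(array([146. , 223.6]), 0.73), (array([275.4, 189.2]), 0.61)]
(array([473.35808108, 105.18852666, 298.17982528]), [np.float64(168.9117241916535), np.float64(168.9117241916535)])
button_face scene [(array([212.7, 183.6]), 0.39)]
button_face top [(array([194.7, 210.3]), 0.5)]
(array([511.0859744 , 188.93645761, 203.25814572]), [np.float64(4.534127446171295), np.float64(4.534127446171399)])
```

View pics/a.png

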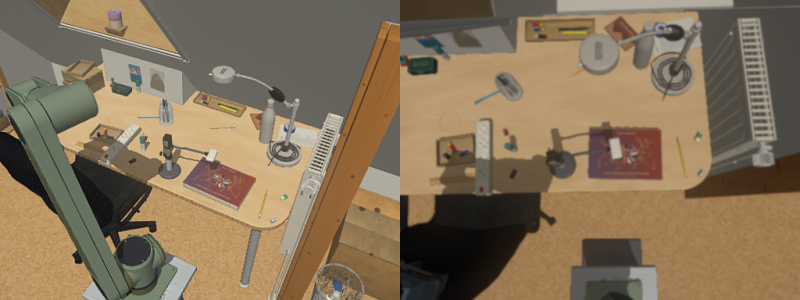

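The stand's base is at about (205,211) in the full-size top picture and the white camera is at (275,188). The arm therefore points mostly to world -y, and the button faces the robot. Next I'll refine the yaw.

Run:
```python
from h import *
F={n:viewer.grab_frame(n) for n in("scene","top")}
for n in F:
    r=spotter.landmark_of(F[n],"camera_lens");print(n,[(np.round(a["position"],1),round(a["score"],2)) for a in r])
L={n:[a["position"] for a in spotter.landmark_of(F[n],"camera_lens")] for n in F}
for a in L["scene"]:
  for b in L["top"]: print(tri([ray(F["scene"],a),ray(F["top"],b)]))
big=[]
for n,(u,v) in {"scene":(240,190),"top":(235,195)}.items():
    c=F[n]["pixels"][v-50:v+50,u-67:u+67]
    big.append(cv2.resize(cv2.cvtColor(c,cv2.COLOR_RGB2BGR),None,fx=2.98,fy=3,interpolation=cv2.INTER_CUBIC))
cv2.imwrite("pics/b.png",np.hstack(big))
```

```text
scene [(array([271.2, 201.8]), 0.56)]
top []
```

View pics/b.png

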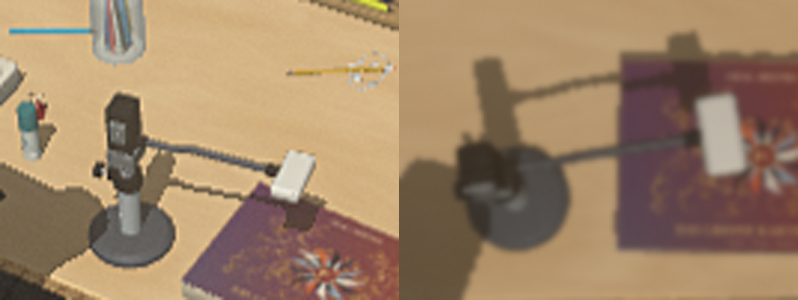

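The scene crop shows the grip with its grey button facing the robot, and the thumbscrew on the left. In the top view the white camera is at about (276,190), the grip top at about (196,198) and the base centre at about (208,211).

Run:
```python
from h import *
F={n:viewer.grab_frame(n) for n in("scene","top")}
l=tri([ray(F["scene"],(271.5,202.5)),ray(F["top"],(275.6,189.3))]);print("lens",l)
def atz(n,p,z):
    o,d=ray(F[n],p);return o+d*(z-o[2])/d[2]
print("base",atz("top",(207.6,210.7),8),atz("scene",(220.1,218.9),0))
for z in (207,215,227): print("griptop",z,atz("top",(196,198),z))
print("gripc",atz("scene",(214.4,180.7),180))
l=l[0]
for g in([543,193],[541,193]): print(np.degrees(np.arctan2(l[1]-g[1],l[0]-g[0])),np.hypot(l[1]-g[1],l[0]-g[0]))
for n in F:
  for q in("big_book","glue_stick","usb_stick"):
    r=spotter.landmark_of(F[n],q)
    if r:print(n,q,atz(n,r[0]["position"],0),r[0]["score"])
```

```text
lens (array([568.75925321, -15.60758088, 156.41773625]), [np.float64(0.22649202258434425), np.float64(0.2264920225843275)])
base [535.30092915 192.85226573   8.        ] [541.37938145 181.89703711   0.        ]
griptop 207 [540.07596934 189.50287876 207.        ]
griptop 215 [538.62548501 187.88210475 215.        ]
griptop 227 [536.44975852 185.45094373 227.        ]
gripc [549.91667103 201.68126374 180.        ]
-82.96064410510466 210.19196446786293
-82.42022401301654 210.44642771906686
scene big_book [560.58968047 -56.19090079   0.        ] 0.88
scene glue_stick [595.44844006 390.66294932   0.        ] 0.48
scene usb_stick [491.2729241  395.90275799   0.        ] 0.58
top big_book [569.38521207 -60.45392127   0.        ] 0.66
top glue_stick [596.12116687 393.9726794    0.        ] 0.44
top usb_stick [508.66224195 387.06233215   0.        ] 0.63
```

>>> apply_moves(
  delta_pos=[
    [0.984,-0.978,0.34],
    [0.984,-0.978,0.34],
    [0.984,-0.978,0.34],
    [0.984,-0.978,0.34],
    [0.984,-0.978,0.34],
  ],
  rot=[
    [0,0,-0.247],
    [0,0,-0.247],
    [0,0,-0.247],
    [0,0,-0.247],
    [0,0,-0.247],
  ],
  hand=[1,1,1,1,1],
)

```text
time_s: 1.72
ee_pos: [309.1, 423.2, 220.7]
ee_rot: [179.8, 0.2, 139.5]
force: [-0.6, 0.8, -0.5]
gripper_width: 91.2
gripper_force: 0.0
```

>>> apply_moves(
  delta_pos=[
    [0.984,-0.978,0.34],
    [0.984,-0.978,0.34],
    [0.984,-0.978,0.34],
    [0.984,-0.978,0.34],
    [0.984,-0.978,0.34],
  ],
  rot=[
    [0,0,-0.247],
    [0,0,-0.247],
    [0,0,-0.247],
    [0,0,-0.247],
    [0,0,-0.247],
  ],
  hand=[1,1,1,1,1],
)

```text
time_s: 2.13
ee_pos: [427.4, 305.8, 261.1]
ee_rot: [179.7, 0.2, 118.3]
force: [0.6, -0.0, -0.7]
gripper_width: 91.3
gripper_force: 0.0
```

>>> apply_moves(
  delta_pos=[
    [0.984,-0.978,0.34],
    [0.984,-0.978,0.34],
    [0.984,-0.978,0.34],
    [0.984,-0.978,0.34],
    [0.984,-0.978,0.34],
    [0.984,-0.978,0.34],
    [0.984,-0.978,0.34],
  ],
  rot=[
    [0,0,-0.247],
    [0,0,-0.247],
    [0,0,-0.247],
    [0,0,-0.247],
    [0,0,-0.247],
    [0,0,-0.247],
    [0,0,-0.247],
  ],
  hand=[1,1,1,1,1,1,1],
)

```text
time_s: 2.72
ee_pos: [540.3, 192.5, 299.5]
ee_rot: [-179.9, -0.0, 97.4]
force: [0.2, 0.7, 0.7]
gripper_width: 91.5
gripper_force: 0.0
```

```bash
cat >> h.py <<'E'
from scipy.spatial.transform import Rotation as Ro
def wrist():
    s=env.state();f=viewer.grab_frame("wrist");M=np.array(f["mount"])
    T=np.eye(4);T[:3,:3]=Ro.from_euler("xyz",s["ee_rot"],degrees=True).as_matrix();T[:3,3]=s["ee_pos"]
    C=np.linalg.inv(T@M);f["R"]=C[:3,:3];f["t"]=C[:3,3]
    return s,f
def atz(f,p,z):
    o,d=ray(f,p);return (o+d*(z-o[2])/d[2]).round(1)
def proj(f,X):
    c=f["R"]@np.array(X,float)+f["t"];u=c[:2]/c[2];u=u*(1+f["k1"]*(u@u));K=np.array(f["camera_matrix"])
    return u[0]*K[0,0]+K[0,2],u[1]*K[1,1]+K[1,2]
E
python3 - <<'E'
from h import *
s,f=wrist();print(s["ee_pos"],s["ee_rot"],s["qpos"],s["time_s"])
for q,z in[("grip_centre",186),("squeeze_grip",151),("camera_lens",156),("camera_stand",0),("button_face",186)]:
    for a in spotter.landmark_of(f,q)[:2]: print(q,a["position"],a["score"],atz(f,a["position"],z))
cv2.imwrite("pics/c.png",cv2.cvtColor(f["pixels"],cv2.COLOR_RGB2BGR))
E
```

```text
[540.34029833 192.54813941 299.52520067] [-1.79912934e+02 -4.78711423e-02  9.73725533e+01] [1.84232951e+01 1.54924957e+01 7.64348782e+01 6.37054266e-02
 8.81489034e+01 1.10486052e+01] 2.7167
grip_centre [256.5, 182.3] 0.7 [539.8 190.8 186. ]
grip_centre [309.2, 47.0] 0.65 [577.1 346.6 186. ]
squeeze_grip [253.3, 171.1] 0.69 [534.5 197.4 151. ]
camera_stand [257.8, 160.3] 0.74 [541.3 190.7   0. ]
camera_stand [254.3, 171.7] 0.6 [537.6 168.6   0. ]
button_face [234.0, 181.8] 0.44 [513. 188. 186.]
```

View pics/c.png

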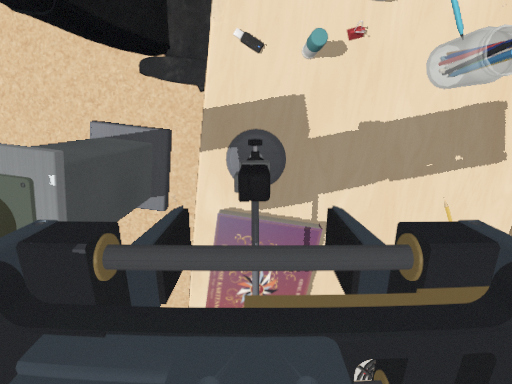

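The wrist view shows the grip at (254,182) between the open fingers. The arm runs straight down the picture, so the yaw is right. Position agrees to 1–2 mm, so I'll descend and close gently.

>>> apply_moves(
  delta_pos=[
    [0,-0.01,-0.2],
    [0,-0.01,-0.4],
    [0,-0.01,-0.6],
    [0,-0.01,-0.75],
    [0,-0.01,-0.85],
    [0,-0.01,-0.95],
    [0,-0.01,-1],
    [0,-0.01,-1],
  ],
  rot=[
    [0,0,0],
    [0,0,0],
    [0,0,0],
    [0,0,0],
    [0,0,0],
    [0,0,0],
    [0,0,0],
    [0,0,0],
  ],
  hand=[1,1,1,1,1,1,1,1],
)

```text
time_s: 3.68
ee_pos: [539.8, 190.7, 178.8]
ee_rot: [-179.8, 0.0, 97.4]
force: [-0.4, -0.1, -0.3]
gripper_width: 90.9
gripper_force: 0.0
```

Run:
```python
from h import *
s,f=wrist();print(s["ee_pos"],s["force"])
for q,z in[("grip_centre",186),("button_face",186)]:
    for a in spotter.landmark_of(f,q)[:2]: print(q,a["position"],a["score"],atz(f,a["position"],z))
for z in(219,211):
  for dx in(-16,16):
    print(z,proj(f,(540,191,z)),proj(f,(540+dx,191,z)))
cv2.imwrite("pics/d.png",cv2.cvtColor(f["pixels"],cv2.COLOR_RGB2BGR))
```

```text
[539.80260086 190.70105274 178.83987615] [-0.3902958  -0.14296673 -0.30546952]
grip_centre [255.4, 217.6] 0.94 [539.  188.5 186. ]
button_face [220.6, 213.6] 0.72 [512.1 188.2 186. ]
219 (np.float64(256.8486721778003), np.float64(231.7077244598164)) (np.float64(232.4535270182395), np.float64(228.73376853960605))
219 (np.float64(256.8486721778003), np.float64(231.7077244598164)) (np.float64(281.10192809888645), np.float64(234.62518395047454))
211 (np.float64(256.9051426514516), np.float64(227.0473847688483)) (np.float64(233.51996344159963), np.float64(224.18561263636008))
211 (np.float64(256.9051426514516), np.float64(227.0473847688483)) (np.float64(280.1607592742171), np.float64(229.86149822402274))
```

View pics/d.png

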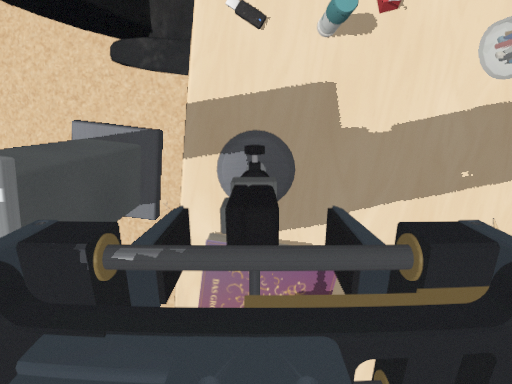

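The wrist view shows the grip centred at column ~254 between the fingers, with the grey housing below it at (254,180). I'll go down the last 12 mm and close.

>>> apply_moves(
  delta_pos=[
    [-0.008,-0.004,-0.05],
    [-0.008,-0.004,-0.1],
    [-0.008,-0.004,-0.1],
    [-0.008,-0.004,-0.1],
    [-0.008,-0.004,-0.1],
    [-0.008,-0.004,-0.1],
    [-0.008,-0.004,-0.1],
    [-0.008,-0.004,-0.1],
    [-0.008,-0.004,-0.1],
    [-0.008,-0.004,-0.1],
  ],
  rot=[
    [0,0,0],
    [0,0,0],
    [0,0,0],
    [0,0,0],
    [0,0,0],
    [0,0,0],
    [0,0,0],
    [0,0,0],
    [0,0,0],
    [0,0,0],
  ],
  hand=[1,1,0.6,0.5,0.4,0.3,0.2,0.2,0.2,0.2],
  newtons=30,
)

```text
time_s: 4.67
ee_pos: [538.1, 189.8, 168.2]
ee_rot: [-179.8, 0.0, 97.4]
force: [-6.4, -1.2, 3.2]
gripper_width: 40.4
gripper_force: 3.1
```

>>> apply_moves(
  delta_pos=[
    [0,0,0],
    [0,0,0],
    [0,0,0],
    [0,0,0],
    [0,0,0],
    [0,0,0],
  ],
  rot=[
    [0,0,0],
    [0,0,0],
    [0,0,0],
    [0,0,0],
    [0,0,0],
    [0,0,0],
  ],
  hand=[0,0,0,0,0,0],
)

```text
time_s: 5.17
ee_pos: [536.8, 189.6, 167.8]
ee_rot: [-179.6, 0.0, 97.4]
force: [-8.3, -1.5, 3.2]
gripper_width: 33.4
gripper_force: 30.0
```

>>> apply_moves(
  delta_pos=[
    [-0.02,0,0],
    [-0.02,0,0],
    [-0.02,0,0],
    [-0.02,0,0.02],
    [-0.02,0,0.04],
    [-0.02,0,0.06],
    [-0.02,0,0.06],
  ],
  rot=[
    [0,0,0],
    [0,0,0],
    [0,0,0],
    [0,0,0],
    [0,0,0],
    [0,0,0],
    [0,0,0],
  ],
  hand=[0,0,0,0,0,0,0],
)

```text
time_s: 5.75
ee_pos: [536.7, 189.7, 175.3]
ee_rot: [-179.9, 0.0, 97.4]
force: [-4.7, -1.6, -3.0]
gripper_width: 34.0
gripper_force: 30.0
```

Run:
```python
from h import *
s,f=wrist();print(s["ee_pos"],s["force"],s["gripper_width"])
g=viewer.grab_frame("scene");c=g["pixels"][130:230,150:284]
a=cv2.resize(c,(536,400),interpolation=cv2.INTER_CUBIC);b=f["pixels"][100:300,190:322];b=cv2.resize(b,(264,400))
cv2.imwrite("pics/e.png",cv2.cvtColor(np.hstack([a,b]),cv2.COLOR_RGB2BGR))
```

```text
[536.69061414 189.69829895 175.29959959] [-4.70095135 -1.57230758 -2.98026874] 33.987866743356314
```

View pics/e.png

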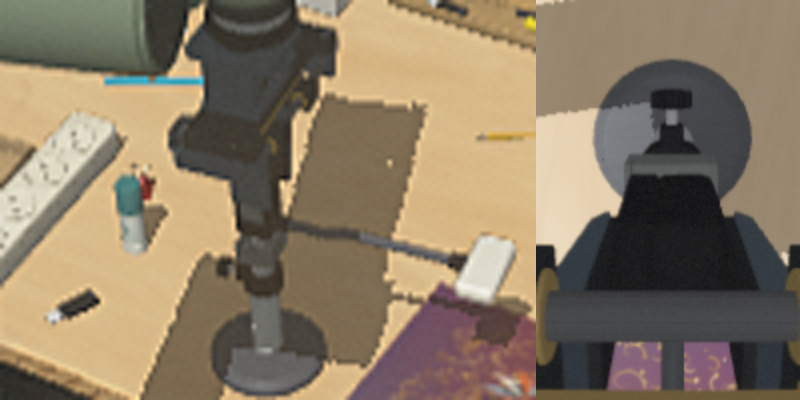

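The scene crop shows the fingers around the grip, and the wrist crop shows the housing moving up with it. The pull is only about 3 N, so the latch is free. I'll draw up the upper section.

>>> apply_moves(
  delta_pos=[
    [-0.01,0,0.05],
    [-0.01,0,0.1],
    [-0.01,0,0.15],
    [-0.01,0,0.2],
    [-0.01,0,0.25],
    [-0.01,0,0.3],
    [-0.01,0,0.34],
    [-0.01,0,0.37],
    [-0.01,0,0.4],
    [-0.01,0,0.4],
  ],
  rot=[
    [0,0,0],
    [0,0,0],
    [0,0,0],
    [0,0,0],
    [0,0,0],
    [0,0,0],
    [0,0,0],
    [0,0,0],
    [0,0,0],
    [0,0,0],
  ],
  hand=[0,0,0,0,0,0,0,0,0,0],
)

```text
time_s: 6.68
ee_pos: [536.6, 189.9, 224.2]
ee_rot: [180.0, 0.0, 97.4]
force: [-3.0, -2.9, -3.0]
gripper_width: 33.7
gripper_force: 30.0
```

>>> apply_moves(
  delta_pos=[
    [0,0,0.02],
    [0,0,0.04],
    [0,0,0.06],
    [0,0,0.06],
  ],
  rot=[
    [0,0,0],
    [0,0,0],
    [0,0,0],
    [0,0,0],
  ],
  hand=[0,0,0,0],
)

```text
time_s: 7.02
ee_pos: [536.6, 190.0, 231.1]
ee_rot: [180.0, 0.0, 97.4]
force: [-2.0, -4.1, -2.9]
gripper_width: 33.8
gripper_force: 30.0
```

>>> apply_moves(
  delta_pos=[
    [0,0,0.01],
    [0,0,0.02],
    [0,0,0.03],
    [0,0,0.04],
    [0,0,0.05],
    [0,0,0.06],
    [0,0,0.06],
  ],
  rot=[
    [0,0,0],
    [0,0,0],
    [0,0,0],
    [0,0,0],
    [0,0,0],
    [0,0,0],
    [0,0,0],
  ],
  hand=[0,0,0,0,0,0,0],
)

```text
time_s: 7.6
ee_pos: [536.4, 190.0, 237.5]
ee_rot: [-180.0, 0.0, 97.4]
force: [0.1, -3.4, -11.1]
gripper_width: 33.6
gripper_force: 30.0
```

The force rose to 11 N, so the first stop is reached and the lower section is following. I'll pull on.

>>> apply_moves(
  delta_pos=[
    [0,0,0.04],
    [0,0,0.08],
    [0,0,0.12],
    [0,0,0.16],
    [0,0,0.2],
    [0,0,0.24],
    [0,0,0.27],
    [0,0,0.29],
    [0,0,0.3],
    [0,0,0.3],
  ],
  rot=[
    [0,0,0],
    [0,0,0],
    [0,0,0],
    [0,0,0],
    [0,0,0],
    [0,0,0],
    [0,0,0],
    [0,0,0],
    [0,0,0],
    [0,0,0],
  ],
  hand=[0,0,0,0,0,0,0,0,0,0],
)

```text
time_s: 8.43
ee_pos: [536.4, 190.1, 274.3]
ee_rot: [180.0, -0.0, 97.4]
force: [-0.3, -4.7, -7.1]
gripper_width: 33.8
gripper_force: 30.0
```

>>> apply_moves(
  delta_pos=[
    [0,0,0.01],
    [0,0,0.02],
    [0,0,0.03],
    [0,0,0.04],
    [0,0,0.05],
    [0,0,0.05],
  ],
  rot=[
    [0,0,0],
    [0,0,0],
    [0,0,0],
    [0,0,0],
    [0,0,0],
    [0,0,0],
  ],
  hand=[0,0,0,0,0,0],
)

```text
time_s: 8.93
ee_pos: [535.7, 189.9, 274.7]
ee_rot: [-179.6, 0.1, 97.4]
force: [2.4, -3.2, -31.8]
gripper_width: 34.1
gripper_force: 30.0
```

The force reached 32 N with no further travel, which looks like the second stop. I'll ease the pull slightly and check the height.

>>> apply_moves(
  delta_pos=[
    [0,0,-0.02],
    [0,0,-0.02],
    [0,0,-0.02],
    [0,0,-0.02],
  ],
  rot=[
    [0,0,0],
    [0,0,0],
    [0,0,0],
    [0,0,0],
  ],
  hand=[0,0,0,0],
)

```text
time_s: 9.27
ee_pos: [535.8, 190.0, 274.7]
ee_rot: [-179.8, 0.0, 97.4]
force: [1.7, -3.4, -27.4]
gripper_width: 33.8
gripper_force: 29.9
```

Run:
```python
from h import *
s=env.state();print(s["ee_pos"],s["force"],s["time_s"])
F={n:viewer.grab_frame(n) for n in("scene","top")}
for n in F: print(n,[(a["position"],a["score"]) for a in spotter.landmark_of(F[n],"camera_lens")])
for z in(250,260,265,270): print(z,[np.round(proj(F[n],(566,-18,z)),1) for n in F])
a=F["scene"]["pixels"][110:230,150:310];b=F["top"]["pixels"][135:235,180:313]
v=np.hstack([cv2.resize(a,(400,300),interpolation=cv2.INTER_CUBIC),cv2.resize(b,(400,300),interpolation=cv2.INTER_CUBIC)])
cv2.imwrite("pics/f.png",cv2.cvtColor(v,cv2.COLOR_RGB2BGR))
```

```text
[535.81738817 189.98633278 274.68137022] [  1.7152692   -3.36468656 -27.37826287] 9.2667
scene [([274.1, 177.1], 0.81)]
top [([274.3, 182.1], 0.62)]
250 [array([272.8, 183.2]), array([277.7, 182.7])]
260 [array([272.9, 180.9]), array([277.8, 181.8])]
265 [array([272.9, 179.8]), array([277.9, 181.3])]
270 [array([273. , 178.7]), array([278. , 180.8])]
```

View pics/f.png

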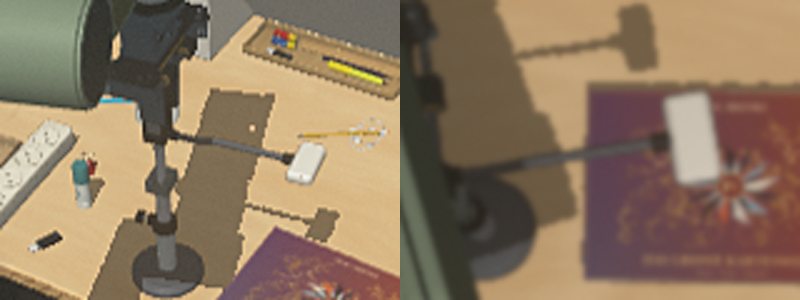

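The camera now stands at about 270 mm: the lens is at (274,177) in the scene picture and the model gives row 178.7 for 270 mm. Both sections are visibly out, the desk items haven't moved, and the pull is steady at the stop. I'll hand it in.

```bash
python3 -c "
from workcell import env
print(env.job_done(),env.state()['ee_pos'])"
```

```text
the job is handed in; nothing more can be done
the job is handed in; nothing more can be done
```

The column is drawn out to its second stop and I'm still holding the grip squeezed there, so you can do up the thumbscrew; the job is handed in, but no verdict came back.

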